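Try two look-alike caps on the thread gauge and sort them

ROBOT

A 7-joint arm with a two-finger parallel gripper is mounted at the origin on a cart in front of the work surface, level with it; the furniture and walls round the work are solid. World frame = base frame: x ahead of the robot, y to its left, z up, the work surface at z = 0. Lengths are in m, angles in degrees, forces in N, time in s.
With the tool pointing down it reaches from about 0.35 to 0.9 m from the base axis. Payload 19.9 kg.
Tool frame: the origin (TCP) lies midway between the tips of the shut fingers; the grasp point (between the pads) lies 19 mm behind it; z points along the fingers, y is the line along which they close (so a half turn about z gives the same grasp; the last joint's range is limited). The gripper opens to 94 mm and grips with 3 to 60 N. Pads are 16 mm wide; open, the fingers measure 119 mm over their backs; the gripper's body (75 mm by 177 mm) begins 78 mm behind the grasp point.
Start: joints at [73.31, 23.915, -0.59, 92.452, 0.269, 63.638, -3.037], TCP at [0.154, -0.606, 0.182] pointing down, gripper open.
Joint ranges: [-161.28, 161.28], [-22.2, 115.67], [-73.04, 71.86], [3.21, 147.25], [-68.34, 248.33], [10.77, 114.83], [-161.83, 161.83]. Speed limits (degrees/s): [108.29, 108.29, 136.94, 136.94, 172.46, 172.46, 172.46].

INTERFACE

Orientations are given as a 3x3 rotation matrix whose columns are the frame's x, y, z axes.
In Python, from cell import bot gives the robot as it stands.
- The arm moves only by the tool drive_tool, never from a script. Its argument "steps" is a list of rows, each a list of 3 entries, a list of its own where there are three numbers: the shift along the tool's x, y, z each as a share of 0.025 m, from -1 to 1, then the turn, a rotation vector about the tool's x, y, z each as a share of 5 degrees, from -1 to 1, then the opening, from -1 (shut) to 1 (fully open). A call has 1 to 20 rows; each row shifts and turns the commanded pose from where the row before left it, along the tool's axes as they then stand; what a row does not reach is not made up. A row lasts 1/12 s, in which the tool goes at most 41.7 mm and 7.16 degrees, less where a joint would pass 70% of its speed; a pose out of reach is approached as far as the arm can. A call with a number of a shift or a turn outside -1 to 1 is refused whole. A call with a gripper value outside its range is refused whole. The fingers move at their own pace and stop on an object; "squeeze" is the grip in N (left out, the last holds). Time passes only in rows, so rows that do not move let the fingers close. It gives the time, the measured TCP pose, the force, the opening and the grip force at its end, in the units of the state.
- bot.get_state(): the state, without advancing time (a new reading comes with each control period).
- bot.get_image(name): name is "scene" or "top" or "wrist"; returns a dict with "frame" (400x640x3 uint8, red, green, blue), "intrinsics" (3x3 intrinsics, pixels), "k1" (the pictures are not rectified: a ray, as slopes to the right and down, at radius r is drawn at 1 + k1 r^2 times it, then the intrinsics apply), "camera_from_world" (4x4, takes a point from world to camera coordinates); the wrist camera has in their place "hand_eye" (4x4, takes a point from camera to tool coordinates, whose origin is the TCP and whose axes are the flange's). Camera axes: x right, y down, z forward; pixel columns grow to the right and rows downward; lengths in m; the calibration is good to about 2 mm. A picture is of the moment at which its call begins: read the wrist's pose just before it. There is no depth.
- bot.job_done(): hands the job in; it is judged then, once.
The state is a dict: "clock": time; "qpos": joint angles; "qvel": joint speeds; "effort": joint torques, N m; "ee_pos": TCP position; "orientation": TCP orientation; "contact_force": force on the tool from outside, world axes, zero at the start; "torque": the same for the moment, N m; "width": finger opening in m; "gripper_force": force on a finger pad.
Only numpy, scipy, OpenCV 4.12 (cv2) and the standard library are available. Lean on these libraries where they do the work, as an engineer would, in place of code of your own. Each camera call takes 0.05 s, during which the arm holds its last target. There are 200 camera calls.

TASK

One of the two look-alike winged caps fits the thread gauge: it screws clockwise fully home, its wing then in line with the gauge's wooden base, while the other stops short. Find the one that goes fully home and leave it screwed home on the gauge, and leave the cap that stops short standing upright in the wooden tray. Leave the tape measure and the roll of masking tape where they are.

Things in the scene. Friction and masses are not known exactly. Their poses are not given: they have to be found in the camera images.
- gauge: thread gauge, fixed: wooden base 190 x 84 x 15 mm with an upright steel stud, 64 mm wide, with a coarse two-start right-hand thread, and a dark wooden block 48 x 50 mm, 73 mm tall, centred 110 mm from the stud along +x. Origin: on the stud's axis, at the base's underside (bench top); x runs along the base, from 50 mm behind the stud to 140 mm beyond it; z up
- gauge_top (a point): top of the stud's two small keys, on its axis, 64 mm above the bench. Let d be cap yaw less gauge yaw, modulo half a turn, counter-clockwise positive: a cap goes straight down over the stud with its wing crosswise, at d = 75 degrees (55 to 95 will do), with about 3 mm sideways play. To come off it is turned back to that d, rising along the thread, then lifted 50 mm or more
- gauge_start (a point): where a cap's centre is when it has been lowered on at d = 75 degrees and sits on the thread, 72 mm above the bench. Turned clockwise from above, it sinks 1.33 mm per 10 degrees (by its own weight if let; up to 4 mm lift play), turning easily until it stops hard
- gauge_home (a point): where the centre of the cap that fits is when it stops fully home, at d = 0 (wing along the base), 62 mm above the bench. The cap that does not fit is stopped hard at d = about 44 degrees (40 to 50, with play and push), its centre about 68 mm above the bench
- cap_a (a point): one of two outwardly identical winged screw caps, plain aluminium, 80 mm diameter, 88 mm tall, 0.3 kg, standing on its open skirt at the start. This point is its centre, on its axis, 44 mm above its lower rim; z is the axis, up; x runs along its wing. Its round part reaches 54 mm above the rim. The same when turned half a turn. Which cap fits varies and cannot be seen from outside
- cap_b (a point): the other of two outwardly identical winged screw caps, plain aluminium, 80 mm diameter, 88 mm tall, 0.3 kg, standing on its open skirt at the start. This point is its centre, on its axis, 44 mm above its lower rim; z is the axis, up; x runs along its wing. Its round part reaches 54 mm above the rim. The same when turned half a turn. Which cap fits varies and cannot be seen from outside
- cap_a_wing (a point): the grip of cap_a: middle of the wing, an upright flat bar on its top, 64 mm long along x, 14 mm thick along y, 34 mm tall (from 17 mm below to 17 mm above this point, below that the 80 mm round cap); grip it from above, fingers closing along y. This point lies on the cap's axis, 27 mm above its centre
- cap_b_wing (a point): the grip of cap_b: middle of the wing, an upright flat bar on its top, 64 mm long along x, 14 mm thick along y, 34 mm tall (from 17 mm below to 17 mm above this point, below that the 80 mm round cap); grip it from above, fingers closing along y. This point lies on the cap's axis, 27 mm above its centre
- tray_in (a point): open square wooden tray fixed to the bench, 150 x 150 mm outside, 30 mm tall, walls 7 mm; this point is the centre of its inner floor, 7 mm or less above the bench; its sides run along x and y
- tape_measure: yellow tape measure, 35 x 84 x 69 mm, a bystander; origin at the centre of its underside
- tape_roll: roll of masking tape lying flat, 100 mm across, 24 mm tall, a bystander; origin at the centre of its underside
- cap_a_body: the body of cap_a; origin on its axis at the lower rim of its hollow skirt (70 mm inner diameter, with pins inside that follow the thread), 44 mm below its centre; same axes
- cap_b_body: the body of cap_b; origin on its axis at the lower rim of its hollow skirt (70 mm inner diameter, with pins inside that follow the thread), 44 mm below its centre; same axes
Mind the look-alikes: they are no part of the job. What is shaped like the cap_b_body but pink is not meant.

How it is judged:
By the outcome, as a careful person would: the job done as asked, in the order asked, and still so for the second after the job is handed in, with the robot touching nothing.
It also fails if it takes over 72 s, if anything falls off the work surface, if the arm or the gripper's body presses on something with over 40 N, if the wrist force passes 120 N, or if a joint passes its speed limit or range.

## Working session

There is one attempt and no reset: what is moved stays moved. The work goes in short steps, Python scripts to look and compute and a tool call to move; the robot and the scene stay as the last step left them, time stands still between calls to the robot, and variables do not carry over. Pictures are saved under pics/ and viewed, at most 10 in all, crops included, and the job is handed in when it is done.

Besides the shell and the picture viewer there is one more tool, called after "Request:" by a JSON object that holds its "op" and its "data", one argument or row to a line. drive_tool: Moves the arm, as the interface text tells. Shift numbers are shares of 0.025 m and turn numbers shares of 5 degrees, none past 1 either way. Its arguments: {"type":"object","properties":{"steps":{"type":"array","items":{"type":"array"}},"squeeze":{"type":"number"}},"required":["steps"]}

```bash
mkdir -p pics; ls; cat > h.py <<'E'
import numpy as np, cv2
from cell import bot
def snap(n,tag):
    s=bot.get_state(); d=bot.get_image(n)
    cv2.imwrite(f'pics/{tag}.png',d['frame'][:,:,::-1]); np.save(f'pics/{tag}.npy',dict(d=d,s=s),allow_pickle=True); return d,s
def load(tag):
    o=np.load(f'pics/{tag}.npy',allow_pickle=True).item(); return o['d'],o['s']
def c2w(d,s):
    if 'camera_from_world' in d: return np.linalg.inv(np.array(d['camera_from_world']))
    T=np.eye(4);T[:3,:3]=np.array(s['orientation']);T[:3,3]=s['ee_pos'];return T@np.array(d['hand_eye'])
def ray(d,s,u,v):
    K=np.array(d['intrinsics']);x=(u-K[0,2])/K[0,0];y=(v-K[1,2])/K[1,1]
    p=cv2.undistortPoints(np.array([[[u,v]]],float),K,np.array([d['k1'],0,0,0,0.]))[0,0]
    T=c2w(d,s);return T[:3,3],T[:3,:3]@np.array([p[0],p[1],1.])
def onz(d,s,u,v,z):
    o,r=ray(d,s,u,v);return o+r*(z-o[2])/r[2]
def proj(d,s,P):
    T=np.linalg.inv(c2w(d,s));p=T[:3,:3]@np.array(P)+T[:3,3];x,y=p[:2]/p[2];f=1+d['k1']*(x*x+y*y)
    K=np.array(d['intrinsics']);return K[0,0]*x*f+K[0,2],K[1,1]*y*f+K[1,2]
E
python3 - <<'E'
from h import *
d,s=snap('scene','scene0');d2,s=snap('top','top0')
print(s);print(d['camera_from_world'],d2['camera_from_world'],d['intrinsics'],d['k1'])
im=np.vstack([d['frame'],d2['frame']])[:,:,::-1]
E
```

```text
pics
{'clock': 0.05, 'qpos': array([73.3110179 , 23.94877421, -0.58987751, 92.48394924,  0.26640055,
       63.63674636, -3.03641327]), 'qvel': array([-0.05711538,  0.0322439 ,  0.07025207, -0.02846501, -0.00976732,
       -0.01768247, -0.01639097]), 'effort': array([-9.70194596e-04, -8.53451800e+01,  6.39138836e-01, -4.27199721e+01,
       -4.90479148e-02,  1.63267268e-02,  2.69085797e-05]), 'ee_pos': array([ 0.15439457, -0.60523039,  0.18122886]), 'orientation': array([[ 9.68971525e-01,  2.47172143e-01, -3.39581639e-04],
       [ 2.47172372e-01, -9.68970857e-01,  1.13903369e-03],
       [-4.75073122e-05, -1.18762642e-03, -9.99999294e-01]]), 'contact_force': array([ 0.14257579, -0.05152045,  0.2770624 ]), 'torque': array([ 0.00254744, -0.0214736 , -0.0267838 ]), 'gripper_force': 0.0, 'width': 0.09406914594064732}
[[-0.89206442 -0.45190325  0.00212663  0.47762515]
 [-0.3415336   0.67109633 -0.65801559  0.2119537 ]
 [ 0.29593221 -0.58771861 -0.7530013   1.14020469]
 [ 0.          0.          0.          1.        ]] [[-0.00457049 -0.99998712  0.00220805  0.0342474 ]
 [-0.9918726   0.00425261 -0.12716395  0.5188512 ]
 [ 0.12715292 -0.0027713  -0.99187925  1.18156373]
 [ 0.          0.          0.          1.        ]] [[422.36055553   0.         320.61515067]
 [  0.         422.36055553 194.75788844]
 [  0.           0.           1.        ]] -0.059366847589043904
```

View pics/scene0.png

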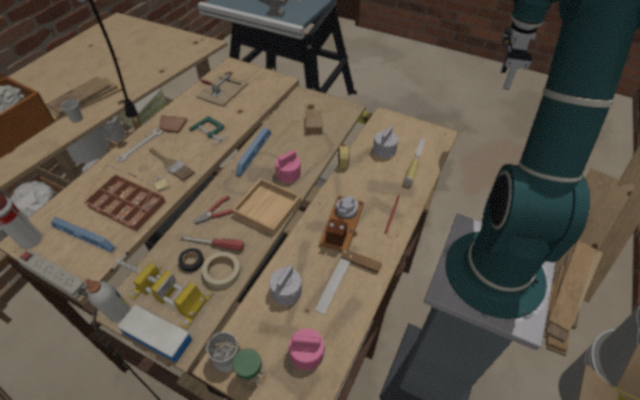

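View pics/top0.png

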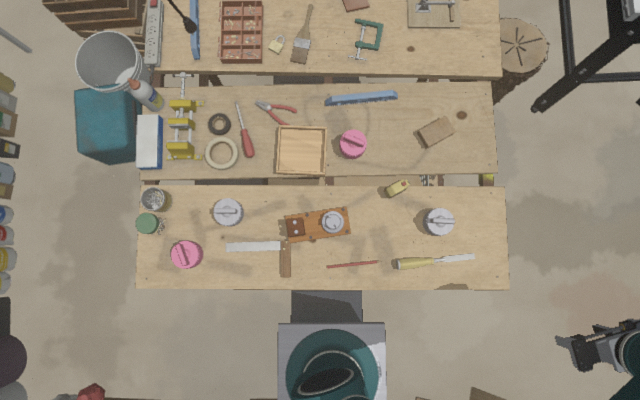

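Scene: plain caps at top-view (227,212) and (440,222). Their look-alikes are the pink ones at (185,254) and (353,144), which I reject by colour. The gauge stud is at (333,222) with its block at (295,227), the tray is at (300,150), the roll at (221,153) and the tape measure at (398,188). Next is one close crop to check this.

```bash
python3 - <<'E'
from h import *
d,s=load('top0');f=d['frame'][:,:,::-1]
def c(u,v,h=32,k=7): return cv2.resize(f[v-h:v+h,u-h:u+h],None,fx=k*0.55,fy=k*0.55,interpolation=cv2.INTER_CUBIC)
a=np.hstack([c(227,212),c(440,222),c(318,224,40,5.6)]);cv2.imwrite('pics/c1.png',a);print(a.shape)
for n,u,v,z in [('capL',227,212,.08),('capR',440,222,.08),('stud',333,222,.064),('block',295,227,.073),('tray',300,150,.03),('roll',221,153,.024),('tm',398,188,.069),('pink1',185,254,.08),('pink2',353,144,.08)]:
    print(n,onz(d,s,u,v,z).round(3))
E
```

```text
(246, 738, 3)
capL [0.476 0.298 0.08 ]
capR [ 0.444 -0.313  0.08 ]
stud [ 0.447 -0.006  0.064]
block [0.433 0.103 0.073]
tray [0.67  0.091 0.03 ]
roll [0.663 0.334 0.024]
tm [ 0.545 -0.197  0.069]
pink1 [0.357 0.415 0.08 ]
pink2 [ 0.674 -0.066  0.08 ]
```

View pics/c1.png

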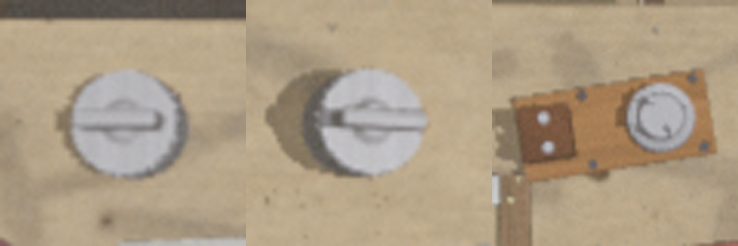

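Both caps at the left of the crop are plain aluminium with the wing roughly along world y, so they are the right ones. The gauge runs towards the block at the crop's left, with yaw around 97°. I'll go above the right cap first.

Request:
{"op": "drive_tool", "data": {
  "steps": [
    [[0.94, -0.57, -0.05], [0, 0, 0], 1],
    [[0.94, -0.57, -0.05], [0, 0, 0], 1],
    [[0.94, -0.57, -0.05], [0, 0, 0], 1],
    [[0.94, -0.57, -0.05], [0, 0, 0], 1],
    [[0.94, -0.57, -0.05], [0, 0, 0], 1],
    [[0.94, -0.57, -0.05], [0, 0, 0], 1],
    [[0.94, -0.57, -0.05], [0, 0, 0], 1],
    [[0.94, -0.57, -0.05], [0, 0, 0], 1],
    [[0.94, -0.57, -0.05], [0, 0, 0], 1],
    [[0.94, -0.57, -0.05], [0, 0, 0], 1],
    [[0.94, -0.57, -0.05], [0, 0, 0], 1],
    [[0.94, -0.57, -0.05], [0, 0, 0], 1],
    [[0.94, -0.57, -0.05], [0, 0, 0], 1],
    [[0.94, -0.57, -0.05], [0, 0, 0], 1],
    [[0.94, -0.57, -0.05], [0, 0, 0], 1]
  ]
}}

```text
clock: 1.35
ee_pos: [0.4438, -0.3101, 0.2005]
orientation: [[0.969, 0.247, -0.0], [0.247, -0.969, 0.0], [-0.0, -0.0, -1.0]]
contact_force: [0.2, 0.0, -0.6]
width: 0.0942
gripper_force: 0.0
```

Request:
{"op": "drive_tool", "data": {
  "steps": [
    [[0, 0, 0], [0, 0, -1], 1],
    [[0, 0, 0], [0, 0, -1], 1],
    [[0, 0, 0], [0, 0, -1], 1],
    [[0, 0, 0], [0, 0, -1], 1],
    [[0, 0, 0], [0, 0, -1], 1],
    [[0, 0, 0], [0, 0, -1], 1],
    [[0, 0, 0], [0, 0, -1], 1],
    [[0, 0, 0], [0, 0, -1], 1],
    [[0, 0, 0], [0, 0, -1], 1],
    [[0, 0, 0], [0, 0, -1], 1],
    [[0, 0, 0], [0, 0, -1], 1],
    [[0, 0, 0], [0, 0, -1], 1],
    [[0, 0, 0], [0, 0, -1], 1],
    [[0, 0, 0], [0, 0, -1], 1],
    [[0, 0, 0], [0, 0, -1], 1],
    [[0, 0, 0], [0, 0, 0], 1]
  ]
}}

```text
clock: 2.68
ee_pos: [0.443, -0.3113, 0.2003]
orientation: [[0.008, 1.0, -0.001], [1.0, -0.008, 0.0], [0.0, -0.001, -1.0]]
contact_force: [-0.0, -0.1, 0.3]
width: 0.0941
gripper_force: 0.0
```

```bash
python3 - <<'E'
from h import *
d,s=snap('wrist','w1');print(s['ee_pos'],s['qpos'].round(1),s['orientation'].round(3),np.round(d['hand_eye'],3),s['clock'])
E
```

```text
[ 0.44299792 -0.31126377  0.200318  ] [ 51.6  15.8 -23.5 102.6   7.   63.1  25.2] [[ 0.008  1.    -0.001]
 [ 1.    -0.008  0.   ]
 [ 0.    -0.001 -1.   ]] [[ 0.    -0.969 -0.249  0.071]
 [ 1.     0.     0.    -0.   ]
 [-0.    -0.249  0.969 -0.202]
 [ 0.     0.     0.     1.   ]] 2.6833
```

View pics/w1.png

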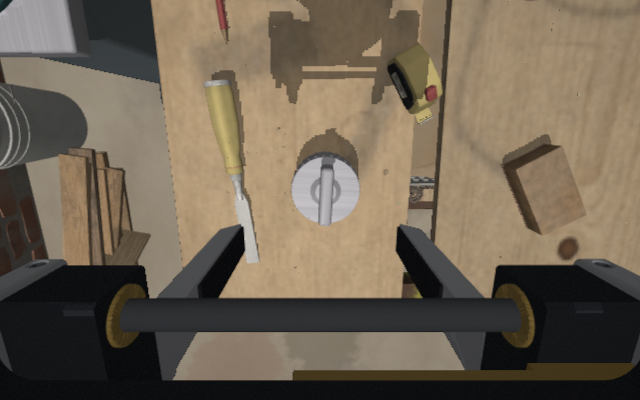

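The wrist view shows the plain cap at (326,190), its wing top from about (327,157) to (326,223), and the tape measure at (415,80).

```bash
python3 - <<'E'
from h import *
d,s=load('w1');f=d['frame']
# brightness row/cols: wing edges
g=cv2.cvtColor(f,cv2.COLOR_RGB2GRAY).astype(int)
for v in range(160,225,8): print(v,g[v,306:348:2])
for u,v in [(326,157),(326,223),(326,190)]: print(onz(d,s,u,v,.088).round(4))
# silver disc: low-saturation bright
hsv=cv2.cvtColor(f,cv2.COLOR_RGB2HSV);m=((hsv[...,1]<45)&(hsv[...,2]>120)).astype(np.uint8);m[:, :270]=0;m[:,380:]=0;m[:140]=0;m[235:]=0
ct=max(cv2.findContours(m,0,1)[0],key=cv2.contourArea);(u,v),r=cv2.minEnclosingCircle(ct);print(u,v,r,onz(d,s,u,v,.054),onz(d,s,u-r,v,.054),onz(d,s,u+r,v,.054))
E
```

```text
160 [ 61  84 128 169 181 183 183 183 108 108 109 109 109 108 107 184 172 126
  74  83  73]
168 [185 184 184 184 185 183 182 141  70  95  96  92  84  71 181 180 180 181
 179 179 180]
176 [182 182 182 181 181 182 181 139 150 174 177 175 171 143 159 182 183 183
 183 183 183]
184 [187 186 187 152 135 135 147 117 155 179 178 175 165 121 130 130 136 183
 182 181 182]
192 [185 186 163 144 147 185 184 126 161 183 179 174 157 125 181 144 136 151
 185 184 184]
200 [191 191 191 188 156 148 146 131 172 183 179 172 149 129 145 147 185 190
 190 189 190]
208 [183 183 182 182 183 183 142 144 180 185 176 167 144 159 184 184 184 184
 185 184 185]
216 [191 191 190 190 190 190 140 155 187 181 173 163 124 184 187 187 187 187
 187 187 169]
224 [166 163 163 163 161 162 148 160 176 165 163 154 146 159 158 160 159 159
 160 163 166]
[ 0.4492 -0.2782  0.088 ]
[ 0.449  -0.3488  0.088 ]
[ 0.4491 -0.3125  0.088 ]
324.91082763671875 190.26524353027344 34.954341888427734 [ 0.44843158 -0.32065748  0.054     ] [ 0.40801641 -0.32035865  0.054     ] [ 0.48884675 -0.32095613  0.054     ]
```

Request:
{"op": "drive_tool", "data": {
  "steps": [
    [[-0.39, 0.22, 0.95], [0, 0, 0.5], 1],
    [[0, 0, 0.95], [0, 0, 0], 1],
    [[0, 0, 0.95], [0, 0, 0], 1],
    [[0, 0, 0.95], [0, 0, 0], 1],
    [[0, 0, 0.95], [0, 0, 0], 1],
    [[0, 0, 0.9], [0, 0, 0], 1],
    [[0, 0, 0], [0, 0, 0], 1],
    [[0, 0, 0], [0, 0, 0], -1],
    [[0, 0, 0], [0, 0, 0], -1],
    [[0, 0, 0], [0, 0, 0], -1],
    [[0, 0, 0], [0, 0, 0], -1],
    [[0, 0, 0], [0, 0, 0], -1],
    [[0, 0, 0], [0, 0, 0], -1],
    [[0, 0, 0], [0, 0, 0], -1],
    [[0, 0, 0], [0, 0, 0], -1]
  ],
  "squeeze": 30
}}

```text
clock: 3.98
ee_pos: [0.4486, -0.3212, 0.0595]
orientation: [[0.056, 0.998, 0.0], [0.998, -0.056, -0.0], [-0.0, 0.0, -1.0]]
contact_force: [-0.0, -0.7, -0.9]
width: 0.0441
gripper_force: 0.0
```

Request:
{"op": "drive_tool", "data": {
  "steps": [
    [[0, 0, 0], [0, 0, 0], -1],
    [[0, 0, 0], [0, 0, 0], -1],
    [[0, 0, 0], [0, 0, 0], -1],
    [[0, 0, 0], [0, 0, 0], -1],
    [[0, 0, 0], [0, 0, 0], -1],
    [[0, 0, 0], [0, 0, 0], -1],
    [[0, 0, 0], [0, 0, 0], -1]
  ]
}}

```text
clock: 4.57
ee_pos: [0.4487, -0.3211, 0.0593]
orientation: [[0.056, 0.998, 0.0], [0.998, -0.056, 0.0], [0.0, 0.0, -1.0]]
contact_force: [1.8, 0.3, -1.0]
width: 0.0137
gripper_force: 30.0
```

Request:
{"op": "drive_tool", "data": {
  "steps": [
    [[0, 0, -0.9], [0, 0, 0], -1],
    [[0, 0, -0.9], [0, 0, 0], -1],
    [[0, 0, -0.9], [0, 0, 0], -1],
    [[0, 0, -0.9], [0, 0, 0], -1],
    [[0, 0, -0.9], [0, 0, 0], -1],
    [[1, 0, 0], [0, 0, 0], -1],
    [[1, 0, 0], [0, 0, 0], -1],
    [[1, 0, 0], [0, 0, 0], -1],
    [[1, 0, 0], [0, 0, 0], -1],
    [[1, 0, 0], [0, 0, 0], -1],
    [[1, 0, 0], [0, 0, 0], -1],
    [[1, 0, 0], [0, 0, 0], -1],
    [[1, 0, 0], [0, 0, 0], -1],
    [[0, 0, 0], [0, 0, 0], -1],
    [[0, 0, 0], [0, 0, 0], -1]
  ]
}}

```text
clock: 5.82
ee_pos: [0.4596, -0.1204, 0.1718]
orientation: [[0.053, 0.999, -0.0], [0.999, -0.053, -0.0], [-0.0, -0.0, -1.0]]
contact_force: [1.4, -0.4, -3.3]
width: 0.0131
gripper_force: 30.0
```

```bash
python3 - <<'E'
from h import *
d,s=snap('wrist','w2');print(s['ee_pos'],s['qpos'].round(1),s['contact_force'],s['clock'])
E
```

```text
[ 0.45956324 -0.12043971  0.17179857] [ 37.9  11.  -30.  112.9   6.5  57.7   1.9] [ 1.40056281 -0.41968141 -3.29443222] 5.8167
```

View pics/w2.png

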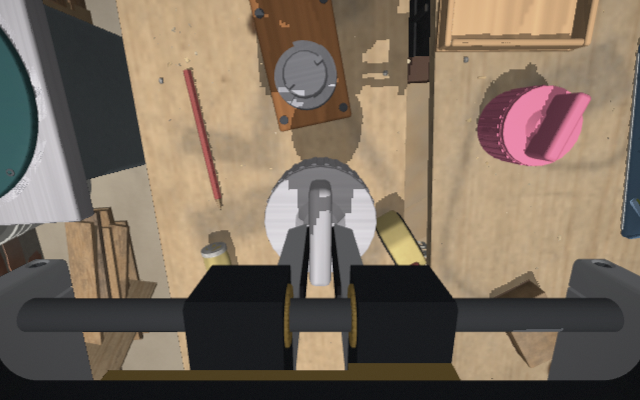

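The held cap is at (320,220). The stud is at about (306,74), and the base's near edge runs from (278,131) to (352,115), with its long left edge going up to (250,0).

```bash
python3 - <<'E'
from h import *
d,s=load('w2');f=d['frame']
hsv=cv2.cvtColor(f,cv2.COLOR_RGB2HSV)
m=((hsv[...,1]>120)&(hsv[...,0]<18)&(hsv[...,2]>60)).astype(np.uint8);m[:, :240]=0;m[:,365:]=0;m[140:]=0
m=cv2.morphologyEx(m,cv2.MORPH_OPEN,np.ones((3,3)))
ys,xs=np.nonzero(m)
# edges
L=[];R=[];
for v in range(45,110,3):
    r=np.nonzero(m[v])[0]; L.append((r[0],v));R.append((r[-1]+1,v))
B=[]
for u in range(286,346,3):
    c=np.nonzero(m[:,u])[0];B.append((u,c[-1]+1))
W=lambda q:np.array([onz(d,s,u,v,.015)[:2] for u,v in q])
def fl(q): return cv2.fitLine(W(q).astype(np.float32),cv2.DIST_HUBER,0,.01,.01).ravel()
for n,q in (('L',L),('R',R),('B',B)):
    l=fl(q);print(n,l.round(4),np.degrees(np.arctan2(l[1],l[0])))
l,r,b=fl(L),fl(R),fl(B)
a=l[:2]*np.sign(l[1])+r[:2]*np.sign(r[1]);a/=np.linalg.norm(a);n=np.array([-a[1],a[0]])
print('yaw',np.degrees(np.arctan2(a[1],a[0])),'width',n@(l[2:]-r[2:]))
mid=n*(n@(l[2:]+r[2:]))/2+a*(a@b[2:]);print('stud',mid+.05*a)
g=((hsv[...,1]<60)&(hsv[...,2]>60)).astype(np.uint8);g[:,:262]=0;g[:,345:]=0;g[:30]=0;g[118:]=0
ct=max(cv2.findContours(g,0,1)[0],key=cv2.contourArea);e=cv2.fitEllipse(cv2.convexHull(ct));print(e)
for z in (.05,.055,.06,.064): print(z,onz(d,s,*e[0],z).round(4),(onz(d,s,e[0][0]+e[1][1]/2,e[0][1],z)-onz(d,s,e[0][0]-e[1][1]/2,e[0][1],z))[:2].round(4))
E
```

```text
L [ 0.1524 -0.9883  0.4089 -0.0053] -81.23557
R [ 0.1457 -0.9893  0.4926 -0.0098] -81.6211
B [ 0.988   0.1542  0.4501 -0.0566] 8.868867
yaw 98.571655 width 0.08208578
stud [ 0.45050976 -0.00594876]
((305.3348083496094, 74.76460266113281), (62.121726989746094, 69.59090423583984), 176.1285400390625)
0.05 [ 0.451  -0.0073  0.05  ] [ 0.0682 -0.0036]
0.055 [ 0.4512 -0.0079  0.055 ] [ 0.0672 -0.0036]
0.06 [ 0.4514 -0.0086  0.06  ] [ 0.0661 -0.0035]
0.064 [ 0.4516 -0.0091  0.064 ] [ 0.0653 -0.0035]
```

Request:
{"op": "drive_tool", "data": {
  "steps": [
    [[0.9, -0.12, 0], [0, 0, 0], -1],
    [[0.9, -0.12, 0], [0, 0, 0], -1],
    [[0.9, -0.12, 0], [0, 0, 0], -1],
    [[0.9, -0.12, 0], [0, 0, 0], -1],
    [[0.9, -0.12, 0], [0, 0, 0], -1],
    [[0, 0, 0], [0, 0, -1], -1],
    [[0, 0, 0], [0, 0, -1], -1],
    [[0, 0, 0], [0, 0, -1], -1],
    [[0, 0, 0], [0, 0, -1], -1],
    [[0, 0, 0], [0, 0, -1], -1],
    [[0, 0, 0], [0, 0, -1], -1],
    [[0, 0, 0], [0, 0, -1], -1],
    [[0, 0, 0], [0, 0, -1], -1],
    [[0, 0, 0], [0, 0, -1], -1],
    [[0, 0, 0], [0, 0, -1], -1],
    [[0, 0, 0], [0, 0, -1], -1],
    [[0, 0, 0], [0, 0, -1], -1],
    [[0, 0, 0], [0, 0, -1], -1],
    [[0, 0, 0], [0, 0, -1], -1],
    [[0, 0, 0], [0, 0, -1], -1]
  ]
}}

```text
clock: 7.53
ee_pos: [0.451, -0.0094, 0.1717]
orientation: [[-0.951, 0.31, -0.0], [0.31, 0.951, 0.0], [0.0, -0.0, -1.0]]
contact_force: [0.3, -0.4, -2.5]
width: 0.0135
gripper_force: 30.0
```

Request:
{"op": "drive_tool", "data": {
  "steps": [
    [[0, 0, 0], [0, 0, -1], -1],
    [[0, 0, 0], [0, 0, -1], -1],
    [[0, 0, 0], [0, 0, -0.3], -1],
    [[0, 0, 0], [0, 0, 0], -1],
    [[0, 0, 0], [0, 0, 0], -1],
    [[0, 0, 0], [0, 0, 0], -1]
  ]
}}

```text
clock: 8.03
ee_pos: [0.451, -0.0088, 0.1718]
orientation: [[-0.993, 0.119, -0.0], [0.119, 0.993, 0.0], [0.0, 0.0, -1.0]]
contact_force: [0.0, -0.7, -3.8]
width: 0.0133
gripper_force: 30.0
```

Request:
{"op": "drive_tool", "data": {
  "steps": [
    [[0, 0.06, 0.64], [0, 0, 0], -1],
    [[0, 0, 0.64], [0, 0, 0], -1],
    [[0, 0, 0.64], [0, 0, 0], -1],
    [[0, 0, 0.2], [0, 0, 0], -1],
    [[0, 0, 0.2], [0, 0, 0], -1],
    [[0, 0, 0.2], [0, 0, 0], -1],
    [[0, 0, 0.2], [0, 0, 0], -1],
    [[0, 0, 0], [0, 0, 0], -1]
  ]
}}

```text
clock: 8.7
ee_pos: [0.4511, -0.0069, 0.1035]
orientation: [[-0.993, 0.117, -0.0], [0.117, 0.993, 0.0], [0.0, -0.0, -1.0]]
contact_force: [-1.0, -0.0, -4.2]
width: 0.0133
gripper_force: 30.0
```

Request:
{"op": "drive_tool", "data": {
  "steps": [
    [[0, 0, 0.15], [0, 0, 0], -1],
    [[0, 0, 0.15], [0, 0, 0], -1],
    [[0, 0, 0.15], [0, 0, 0], -1],
    [[0, 0, 0.14], [0, 0, 0], -1],
    [[0, 0, 0], [0, 0, 0], -1]
  ]
}}

```text
clock: 9.12
ee_pos: [0.4508, -0.0068, 0.0885]
orientation: [[-0.993, 0.116, -0.001], [0.116, 0.993, 0.0], [0.001, 0.0, -1.0]]
contact_force: [-0.7, -0.3, -4.3]
width: 0.0136
gripper_force: 30.0
```

Request:
{"op": "drive_tool", "data": {
  "steps": [
    [[0, 0, 0.03], [0, 0, 1], -1],
    [[0, 0, 0.03], [0, 0, 1], -1],
    [[0, 0, 0.03], [0, 0, 1], -1],
    [[0, 0, 0.03], [0, 0, 1], -1],
    [[0, 0, 0.03], [0, 0, 1], -1],
    [[0, 0, 0.01], [0, 0, 0.4], -1],
    [[0, 0, 0.01], [0, 0, 0.4], -1],
    [[0, 0, 0.01], [0, 0, 0.4], -1],
    [[0, 0, 0], [0, 0, 0], -1]
  ]
}}

```text
clock: 9.87
ee_pos: [0.451, -0.0066, 0.0846]
orientation: [[-0.79, 0.613, -0.0], [0.613, 0.79, 0.0], [0.0, -0.0, -1.0]]
contact_force: [-2.2, 0.8, -2.1]
width: 0.0135
gripper_force: 30.0
```

```bash
cat > st.py <<'E'
from h import *
s=bot.get_state();R=s['orientation'];y=np.degrees(np.arctan2(R[1,0],R[0,0]));print('yaw',y.round(2),'d',(y-98.6).round(1),s['ee_pos'].round(4),'F',s['contact_force'].round(1),'T',s['torque'].round(2),s['width'].round(4),s['clock'])
E
python3 st.py
```

```text
Traceback (most recent call last):
  File "st.py", line 2, in <module>
    s=bot.get_state();R=s['orientation'];y=np.degrees(np.arctan2(R[1,0],R[0,0]));print('yaw',y.round(2),'d',(y-98.6).round(1),s['ee_pos'].round(4),'F',s['contact_force'].round(1),'T',s['torque'].round(2),s['width'].round(4),s['clock'])
                                                                                                                                                                                                            ^^^^^^^^^^^^^^^^
AttributeError: 'float' object has no attribute 'round'
```

```bash
sed -i "s/s\['width'\].round(4)/s['width']/" st.py; python3 st.py
```

```text
yaw 142.22 d 43.6 [ 0.451  -0.0066  0.0846] F [-2.2  0.8 -2.1] T [0.39 0.38 0.03] 0.013461787899894297 9.8667
```

Request:
{"op": "drive_tool", "data": {
  "steps": [
    [[0, 0, 0.01], [0, 0, 0.4], -1],
    [[0, 0, 0.01], [0, 0, 0.4], -1],
    [[0, 0, 0.01], [0, 0, 0.4], -1],
    [[0, 0, 0], [0, 0, 0], -1]
  ]
}}

```text
clock: 10.2
ee_pos: [0.4515, -0.0069, 0.0844]
orientation: [[-0.723, 0.691, 0.001], [0.691, 0.723, -0.001], [-0.001, -0.0, -1.0]]
contact_force: [-3.1, -1.2, 8.4]
width: 0.0137
gripper_force: 31.1
```

```bash
python3 st.py
```

```text
yaw 136.29 d 37.7 [ 0.4515 -0.0069  0.0844] F [-3.1 -1.2  8.4] T [-0.23  0.82  0.56] 0.013661392773706623 10.2
```

Request:
{"op": "drive_tool", "data": {
  "steps": [
    [[0, 0, 0.01], [0, 0, 0.4], -1],
    [[0, 0, 0.01], [0, 0, 0.4], -1],
    [[0, 0, 0], [0, 0, 0], -1]
  ]
}}

```text
clock: 10.45
ee_pos: [0.452, -0.0069, 0.0842]
orientation: [[-0.673, 0.74, 0.002], [0.74, 0.673, -0.001], [-0.002, 0.001, -1.0]]
contact_force: [-3.0, -0.9, 11.4]
width: 0.014
gripper_force: 31.9
```

```bash
python3 st.py; python3 -c "
from h import *
d,s=snap('wrist','w3')"
```

```text
yaw 132.29 d 33.7 [ 0.452  -0.0069  0.0842] F [-3.  -0.9 11.4] T [-0.31  0.65  0.51] 0.013965512569389259 10.45
```

View pics/w3.png

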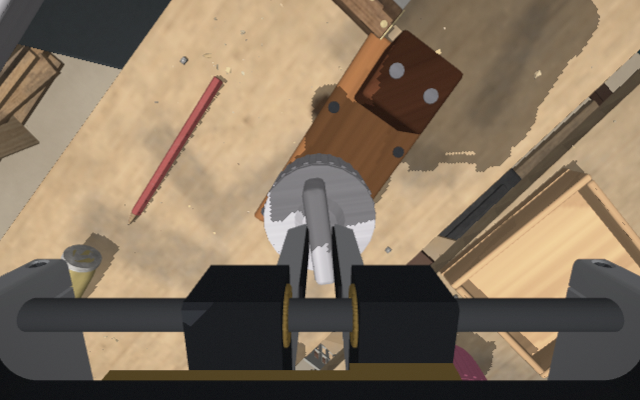

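The wing is skewed anticlockwise in the grip, from (316,180) to (323,280). So the cap stopped hard near d≈41 while the tool turned on. The right cap is the one that stops short, so I'll back it off and take it to the tray.

Request:
{"op": "drive_tool", "data": {
  "steps": [
    [[0, 0, -0.02], [0, 0, -0.97], -1],
    [[0, 0, -0.02], [0, 0, -0.97], -1],
    [[0, 0, -0.02], [0, 0, -0.97], -1],
    [[0, 0, -0.02], [0, 0, -0.97], -1],
    [[0, 0, -0.025], [0, 0, -0.97], -1],
    [[0, 0, -0.025], [0, 0, -0.97], -1],
    [[0, 0, -0.025], [0, 0, -0.97], -1],
    [[0, 0, -0.025], [0, 0, -0.97], -1],
    [[0, 0, 0], [0, 0, 0], -1],
    [[0, 0, 0], [0, 0, 0], -1]
  ]
}}

```text
clock: 11.33
ee_pos: [0.4512, -0.0069, 0.0879]
orientation: [[-0.988, 0.157, 0.0], [0.157, 0.988, 0.0], [-0.0, 0.0, -1.0]]
contact_force: [0.4, 0.4, -4.0]
width: 0.0133
gripper_force: 29.6
```

```bash
python3 st.py
```

```text
yaw 170.99 d 72.4 [ 0.4512 -0.0069  0.0879] F [ 0.4  0.4 -4. ] T [ 0.04 -0.13 -0.04] 0.013286129955171274 11.3333
```

Request:
{"op": "drive_tool", "data": {
  "steps": [
    [[0, 0, -0.2], [0, 0, 0], -1],
    [[0, 0, -0.2], [0, 0, 0], -1],
    [[0, 0, -0.2], [0, 0, 0], -1],
    [[0, 0, 0], [0, 0, 0], -1]
  ]
}}

```text
clock: 11.67
ee_pos: [0.4518, -0.0068, 0.104]
orientation: [[-0.988, 0.155, 0.002], [0.155, 0.988, -0.0], [-0.002, -0.0, -1.0]]
contact_force: [-0.5, 0.3, -2.7]
width: 0.0135
gripper_force: 29.6
```

```bash
python3 st.py; python3 - <<'E'
from h import *
d,s=load('top0');f=d['frame']
hsv=cv2.cvtColor(f,cv2.COLOR_RGB2HSV)
print(hsv[150,300],hsv[128,300],hsv[135,265])
# tray outline corners seen in the top crop at rim height
m=((hsv[...,1]>75)&(hsv[...,2]>150)).astype(np.uint8);m[:,:265]=0;m[:,340:]=0;m[:115]=0;m[180:]=0
print('\n'.join(''.join('#' if x else '.' for x in r[265:340:2]) for r in m[115:180:3]))
E
```

```text
yaw 171.08 d 72.5 [ 0.4518 -0.0068  0.104 ] F [-0.5  0.3 -2.7] T [ 0.01 -0.23 -0.02] 0.013460648772611368 11.6667
[ 18  79 199] [ 15  97 123] [ 19  61 177]
....##................................
.....###..............................
.......##.............................
.........####.........................
.......#..###############..###........
.......##.###.###############.#.......
........#.###.###############.#.......
........#####################.#.......
.......################.#####.#.......
.......##.#######.######..#.#.#.......
.......###################..#.#.......
......###.#####.##.##########.#.......
.......######################.#.......
......#####.######.######.###.........
......################.######.........
......#####.###########.####..#.......
......#####.##########.###.#.##.......
......####################.#.#........
.......#######.######.#...##.#........
......########.#.###########.#........
......................................
......................................
```

Request:
{"op": "drive_tool", "data": {
  "steps": [
    [[0, 0, -0.87], [0, 0, 0], -1],
    [[0, 0, -0.87], [0, 0, 0], -1],
    [[0, 0, -0.87], [0, 0, 0], -1],
    [[0, 0, -0.87], [0, 0, 0], -1],
    [[-0.99, 0.65, 0], [0, 0, 0], -1],
    [[-0.99, 0.65, 0], [0, 0, 0], -1],
    [[-0.99, 0.65, 0], [0, 0, 0], -1],
    [[-0.99, 0.65, 0], [0, 0, 0], -1],
    [[-0.99, 0.65, 0], [0, 0, 0], -1],
    [[-0.99, 0.65, 0], [0, 0, 0], -1],
    [[-0.99, 0.65, 0], [0, 0, 0], -1],
    [[-0.99, 0.65, 0], [0, 0, 0], -1],
    [[0, 0, 0], [0, 0, 0], -1],
    [[0, 0, 0], [0, 0, 0], -1],
    [[0, 0, 0.8], [0, 0, 0], -1],
    [[0, 0, 0.8], [0, 0, 0], -1],
    [[0, 0, 0], [0, 0, 0], -1]
  ]
}}

```text
clock: 13.08
ee_pos: [0.6646, 0.0897, 0.1465]
orientation: [[-0.988, 0.155, -0.005], [0.155, 0.988, -0.001], [0.004, -0.002, -1.0]]
contact_force: [-0.9, -0.2, -4.2]
width: 0.0135
gripper_force: 30.0
```

```bash
python3 -c "
from h import *
d,s=snap('top','t4');c=lambda f:cv2.resize(f[110:280,180:480,::-1],None,fx=2.6,fy=2.6,interpolation=cv2.INTER_CUBIC)
cv2.imwrite('pics/t4c.png',c(d['frame']));exec(open('st.py').read())"
```

```text
yaw 171.07 d 72.5 [0.6654 0.09   0.1486] F [-0.2  0.3 -3.6] T [ 0.07 -0.13 -0.01] 0.013701778790741628 13.1333
```

View pics/t4c.png

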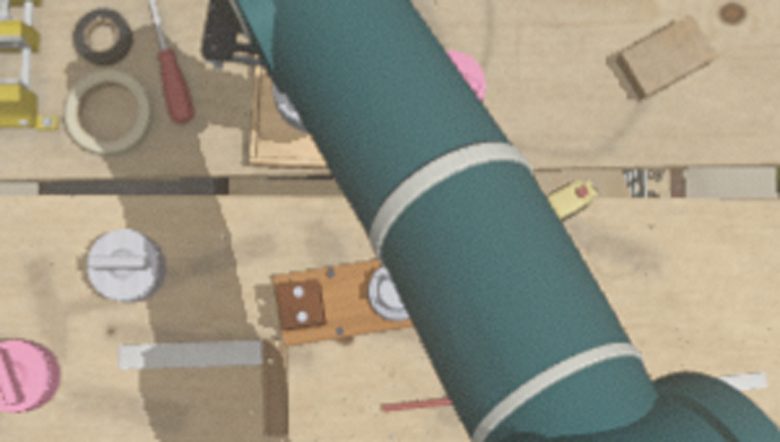

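The top view shows the cap over the tray at crop (295,110), and the left cap undisturbed at (122,265). I'll lower and release.

Request:
{"op": "drive_tool", "data": {
  "steps": [
    [[0, 0, 0.9], [0, 0, 0], -1],
    [[0, 0, 0.9], [0, 0, 0], -1],
    [[0, 0, 0.7], [0, 0, 0], -1],
    [[0, 0, 0.4], [0, 0, 0], -1],
    [[0, 0, 0.25], [0, 0, 0], -1],
    [[0, 0, 0], [0, 0, 0], -1],
    [[0, 0, 0], [0, 0, 0], -1]
  ]
}}

```text
clock: 13.72
ee_pos: [0.6673, 0.0911, 0.0723]
orientation: [[-0.988, 0.155, 0.001], [0.155, 0.988, 0.0], [-0.001, 0.0, -1.0]]
contact_force: [0.6, -0.1, -3.7]
width: 0.0133
gripper_force: 30.0
```

Request:
{"op": "drive_tool", "data": {
  "steps": [
    [[0, 0, 0.08], [0, 0, 0], -1],
    [[0, 0, 0.08], [0, 0, 0], -1],
    [[0, 0, 0.06], [0, 0, 0], -1],
    [[0, 0, 0], [0, 0, 0], -1]
  ]
}}

```text
clock: 14.05
ee_pos: [0.6671, 0.0913, 0.0664]
orientation: [[-0.988, 0.154, 0.001], [0.154, 0.988, 0.0], [-0.001, 0.0, -1.0]]
contact_force: [-2.6, 0.0, 4.0]
width: 0.0136
gripper_force: 30.0
```

Request:
{"op": "drive_tool", "data": {
  "steps": [
    [[0, 0, 0], [0, 0, 0], 1],
    [[0, 0, 0], [0, 0, 0], 1],
    [[0, 0, 0], [0, 0, 0], 1],
    [[0, 0, 0], [0, 0, 0], 1],
    [[0, 0, -0.5], [0, 0, 0], 1],
    [[0, 0, -1], [0, 0, 0], 1],
    [[0, 0, -1], [0, 0, 0], 1],
    [[0, 0, -1], [0, 0, 0], 1],
    [[0, 0, -1], [0, 0, 0], 1],
    [[0, 0, -0.9], [0, 0, 0], 1],
    [[0.97, 0.78, 0], [0, 0, 0], 1],
    [[0.97, 0.78, 0], [0, 0, 0], 1],
    [[0.97, 0.78, 0], [0, 0, 0], 1],
    [[0.97, 0.78, 0], [0, 0, 0], 1],
    [[0.97, 0.78, 0], [0, 0, 0], 1],
    [[0.97, 0.78, 0], [0, 0, 0], 1],
    [[0.97, 0.78, 0], [0, 0, 0], 1],
    [[0.97, 0.78, 0], [0, 0, 0], 1],
    [[0.97, 0.78, 0], [0, 0, 0], 1]
  ]
}}

```text
clock: 15.63
ee_pos: [0.4772, 0.2992, 0.2017]
orientation: [[-0.988, 0.154, 0.001], [0.154, 0.988, 0.0], [-0.001, 0.0, -1.0]]
contact_force: [0.8, -0.7, 0.8]
width: 0.0939
gripper_force: 0.0
```

Request:
{"op": "drive_tool", "data": {
  "steps": [
    [[0, 0, 0], [0, 0, 1], 1],
    [[0, 0, 0], [0, 0, 1], 1],
    [[0, 0, 0], [0, 0, 1], 1],
    [[0, 0, 0], [0, 0, 1], 1],
    [[0, 0, 0], [0, 0, 1], 1],
    [[0, 0, 0], [0, 0, 1], 1],
    [[0, 0, 0], [0, 0, 1], 1],
    [[0, 0, 0], [0, 0, 1], 1],
    [[0, 0, 0], [0, 0, 1], 1],
    [[0, 0, 0], [0, 0, 1], 1],
    [[0, 0, 0], [0, 0, 1], 1],
    [[0, 0, 0], [0, 0, 1], 1],
    [[0, 0, 0], [0, 0, 1], 1],
    [[0, 0, 0], [0, 0, 1], 1],
    [[0, 0, 0], [0, 0, 1], 1],
    [[0, 0, 0], [0, 0, 1], 1],
    [[0, 0, 0], [0, 0, 0], 1],
    [[0, 0, 0], [0, 0, 0], 1]
  ]
}}

```text
clock: 17.13
ee_pos: [0.4783, 0.2985, 0.2014]
orientation: [[-0.023, 1.0, 0.001], [1.0, 0.023, 0.0], [0.0, 0.001, -1.0]]
contact_force: [0.5, -0.8, 1.3]
width: 0.0939
gripper_force: 0.0
```

```bash
python3 - <<'E'
from h import *
d,s=snap('wrist','w5');exec(open('st.py').read());d2,_=snap('top','t5')
a=np.hstack([cv2.resize(d['frame'][100:260,220:420,::-1],None,fx=2,fy=2),cv2.resize(d2['frame'][115:195,240:340,::-1],None,fx=4,fy=4)])
cv2.imwrite('pics/c5.png',a)
f=d['frame'];hsv=cv2.cvtColor(f,cv2.COLOR_RGB2HSV);m=((hsv[...,1]<45)&(hsv[...,2]>120)).astype(np.uint8);m[:, :250]=0;m[:,390:]=0;m[:130]=0;m[240:]=0
ct=max(cv2.findContours(m,0,1)[0],key=cv2.contourArea);(u,v),r=cv2.minEnclosingCircle(ct);print(u,v,r,[onz(d,s,a,v,.054).round(4) for a in (u-r,u,u+r)])
E
```

```text
yaw 91.32 d -7.3 [0.4783 0.2984 0.2012] F [ 0.9  0.1 -0.2] T [-0.03 -0.05  0.05] 0.09423374848064246 17.1833
321.83599853515625 175.58786010742188 35.43137741088867 [array([0.4396, 0.3052, 0.054 ]), array([0.4802, 0.3061, 0.054 ]), array([0.5207, 0.307 , 0.054 ])]
```

View pics/c5.png

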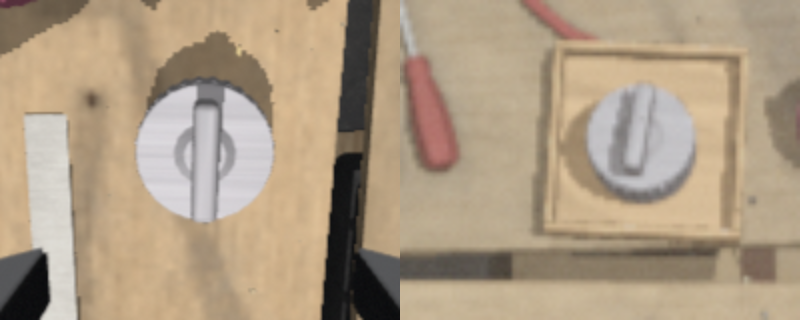

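The misfit cap stands upright in the tray (crop (640,140)). The left cap is centred at (0.480, 0.306) with its wing aligned to the tool. I'll grip it.

Request:
{"op": "drive_tool", "data": {
  "steps": [
    [[0.28, 0.06, 0.95], [0, 0, 0.1], 1],
    [[0, 0, 0.95], [0, 0, 0], 1],
    [[0, 0, 0.95], [0, 0, 0], 1],
    [[0, 0, 0.95], [0, 0, 0], 1],
    [[0, 0, 0.95], [0, 0, 0], 1],
    [[0, 0, 0.92], [0, 0, 0], 1],
    [[0, 0, 0], [0, 0, 0], -1],
    [[0, 0, 0], [0, 0, 0], -1],
    [[0, 0, 0], [0, 0, 0], -1],
    [[0, 0, 0], [0, 0, 0], -1],
    [[0, 0, 0], [0, 0, 0], -1],
    [[0, 0, 0], [0, 0, 0], -1],
    [[0, 0, 0], [0, 0, 0], -1],
    [[0, 0, 0], [0, 0, 0], -1],
    [[0, 0, 0], [0, 0, 0], -1],
    [[0, 0, 0], [0, 0, 0], -1],
    [[0, 0, 0], [0, 0, 0], -1],
    [[0, 0, 0], [0, 0, 0], -1],
    [[0, 0, 0], [0, 0, 0], -1],
    [[0, 0, 0], [0, 0, 0], -1]
  ]
}}

```text
clock: 18.9
ee_pos: [0.4798, 0.3052, 0.0588]
orientation: [[-0.011, 1.0, -0.0], [1.0, 0.011, 0.0], [0.0, -0.0, -1.0]]
contact_force: [0.8, 0.2, -0.5]
width: 0.0135
gripper_force: 30.0
```

Request:
{"op": "drive_tool", "data": {
  "steps": [
    [[0, 0, 0], [0, 0, 0], -1],
    [[0, 0, 0], [0, 0, 0], -1]
  ]
}}

```text
clock: 19.07
ee_pos: [0.4797, 0.3052, 0.0588]
orientation: [[-0.011, 1.0, -0.0], [1.0, 0.011, 0.0], [0.0, -0.0, -1.0]]
contact_force: [0.1, 0.0, -1.2]
width: 0.0137
gripper_force: 30.0
```

```bash
python3 st.py
```

```text
yaw 90.61 d -8.0 [0.4797 0.3052 0.0588] F [ 0.1  0.  -1.2] T [ 0.02 -0.27  0.05] 0.013660794899969611 19.0667
```

Request:
{"op": "drive_tool", "data": {
  "steps": [
    [[0, 0, -0.9], [0, 0, 0], -1],
    [[0, 0, -0.9], [0, 0, 0], -1],
    [[0, 0, -0.9], [0, 0, 0], -1],
    [[0, 0, -0.9], [0, 0, 0], -1],
    [[0, 0, -0.9], [0, 0, 0], -1],
    [[-0.96, -0.1, 0], [0, 0, 0], -1],
    [[-0.96, -0.1, 0], [0, 0, 0], -1],
    [[-0.96, -0.1, 0], [0, 0, 0], -1],
    [[-0.96, -0.1, 0], [0, 0, 0], -1],
    [[-0.96, -0.1, 0], [0, 0, 0], -1],
    [[-0.96, -0.1, 0], [0, 0, 0], -1],
    [[-0.96, -0.1, 0], [0, 0, 0], -1],
    [[-0.96, -0.1, 0], [0, 0, 0], -1],
    [[-0.96, -0.1, 0], [0, 0, 0], -1],
    [[-0.96, -0.1, 0], [0, 0, 0], -1],
    [[-0.96, -0.1, 0], [0, 0, 0], -1],
    [[-0.96, -0.1, 0], [0, 0, 0], -1],
    [[-0.96, -0.1, 0], [0, 0, 0], -1]
  ]
}}

```text
clock: 20.57
ee_pos: [0.45, -0.0082, 0.1713]
orientation: [[-0.011, 1.0, -0.0], [1.0, 0.011, 0.0], [0.0, -0.0, -1.0]]
contact_force: [-0.1, -0.2, -3.3]
width: 0.0137
gripper_force: 30.0
```

Request:
{"op": "drive_tool", "data": {
  "steps": [
    [[0, 0, 0], [0, 0, -1], -1],
    [[0, 0, 0], [0, 0, -1], -1],
    [[0, 0, 0], [0, 0, -1], -1],
    [[0, 0, 0], [0, 0, -1], -1],
    [[0, 0, 0], [0, 0, -1], -1],
    [[0, 0, 0], [0, 0, -1], -1],
    [[0, 0, 0], [0, 0, -1], -1],
    [[0, 0, 0], [0, 0, -1], -1],
    [[0, 0, 0], [0, 0, -1], -1],
    [[0, 0, 0], [0, 0, -1], -1],
    [[0, 0, 0], [0, 0, -1], -1],
    [[0, 0, 0], [0, 0, -1], -1],
    [[0, 0, 0], [0, 0, -1], -1],
    [[0, 0, 0], [0, 0, -1], -1],
    [[0, 0, 0], [0, 0, -1], -1],
    [[0, 0, 0], [0, 0, -1], -1],
    [[0, 0, 0], [0, 0, -0.6], -1],
    [[0, 0, 0], [0, 0, 0], -1],
    [[0, 0, 0], [0, 0, 0], -1],
    [[0, 0, 0], [0, 0, 0], -1]
  ]
}}

```text
clock: 22.23
ee_pos: [0.4504, -0.0071, 0.1713]
orientation: [[-0.994, 0.113, -0.0], [0.113, 0.994, 0.0], [0.0, 0.0, -1.0]]
contact_force: [0.8, 0.5, -3.0]
width: 0.0137
gripper_force: 30.0
```

```bash
python3 st.py
```

```text
yaw 173.49 d 74.9 [ 0.4504 -0.0071  0.1713] F [ 0.8  0.5 -3. ] T [ 0.02 -0.12 -0.05] 0.013653353838836622 22.2333
```

Request:
{"op": "drive_tool", "data": {
  "steps": [
    [[-0.02, 0, 0.64], [0, 0, 0], -1],
    [[0, 0, 0.64], [0, 0, 0], -1],
    [[0, 0, 0.64], [0, 0, 0], -1],
    [[0, 0, 0.2], [0, 0, 0], -1],
    [[0, 0, 0.2], [0, 0, 0], -1],
    [[0, 0, 0.2], [0, 0, 0], -1],
    [[0, 0, 0.2], [0, 0, 0], -1],
    [[0, 0, 0], [0, 0, 0], -1]
  ]
}}

```text
clock: 22.9
ee_pos: [0.4509, -0.0072, 0.1029]
orientation: [[-0.994, 0.111, -0.0], [0.111, 0.994, 0.0], [0.0, -0.0, -1.0]]
contact_force: [-0.9, -0.1, -2.8]
width: 0.0133
gripper_force: 30.0
```

Request:
{"op": "drive_tool", "data": {
  "steps": [
    [[0, 0, 0.15], [0, 0, 0], -1],
    [[0, 0, 0.15], [0, 0, 0], -1],
    [[0, 0, 0.15], [0, 0, 0], -1],
    [[0, 0, 0.13], [0, 0, 0], -1],
    [[0, 0, 0], [0, 0, 0], -1]
  ]
}}

```text
clock: 23.32
ee_pos: [0.4508, -0.0072, 0.0882]
orientation: [[-0.994, 0.111, -0.001], [0.111, 0.994, 0.0], [0.001, 0.0, -1.0]]
contact_force: [-0.1, 0.6, -1.8]
width: 0.0134
gripper_force: 30.0
```

```bash
python3 st.py
```

```text
yaw 173.61 d 75.0 [ 0.4508 -0.0072  0.0882] F [-0.1  0.6 -1.8] T [ 0.07 -0.11  0.02] 0.013446567007692669 23.3167
```

Now turn past 44°, with a check near d≈30.

Request:
{"op": "drive_tool", "data": {
  "steps": [
    [[0, 0, 0.03], [0, 0, 1], -1],
    [[0, 0, 0.03], [0, 0, 1], -1],
    [[0, 0, 0.03], [0, 0, 1], -1],
    [[0, 0, 0.03], [0, 0, 1], -1],
    [[0, 0, 0.03], [0, 0, 1], -1],
    [[0, 0, 0.02], [0, 0, 0.6], -1],
    [[0, 0, 0.02], [0, 0, 0.6], -1],
    [[0, 0, 0.02], [0, 0, 0.6], -1],
    [[0, 0, 0.02], [0, 0, 0.6], -1],
    [[0, 0, 0.02], [0, 0, 0.6], -1],
    [[0, 0, 0.02], [0, 0, 0.6], -1],
    [[0, 0, 0], [0, 0, 0], -1]
  ]
}}

```text
clock: 24.32
ee_pos: [0.4511, -0.0071, 0.0821]
orientation: [[-0.649, 0.761, -0.0], [0.761, 0.649, 0.0], [0.0, 0.0, -1.0]]
contact_force: [-1.0, 0.1, -2.6]
width: 0.0139
gripper_force: 30.0
```

```bash
python3 st.py
```

```text
yaw 130.46 d 31.9 [ 0.4511 -0.0071  0.0821] F [-1.   0.1 -2.6] T [-0.05 -0.08  0.05] 0.013902441931787888 24.3167
```

Request:
{"op": "drive_tool", "data": {
  "steps": [
    [[0, 0, 0.03], [0, 0, 1], -1],
    [[0, 0, 0.03], [0, 0, 1], -1],
    [[0, 0, 0.03], [0, 0, 1], -1],
    [[0, 0, 0.03], [0, 0, 1], -1],
    [[0, 0, 0.03], [0, 0, 1], -1],
    [[0, 0, 0.02], [0, 0, 0.6], -1],
    [[0, 0, 0.01], [0, 0, 0.4], -1],
    [[0, 0, 0.01], [0, 0, 0.4], -1],
    [[0, 0, 0], [0, 0, 0], -1]
  ]
}}

```text
clock: 25.07
ee_pos: [0.4508, -0.0071, 0.0773]
orientation: [[-0.15, 0.989, -0.001], [0.989, 0.15, 0.0], [0.0, -0.001, -1.0]]
contact_force: [-0.7, 0.4, -2.3]
width: 0.0133
gripper_force: 30.0
```

```bash
python3 st.py
```

```text
yaw 98.62 d 0.0 [ 0.4508 -0.0071  0.0773] F [-0.7  0.4 -2.3] T [0.17 0.36 0.02] 0.013276621080689166 25.0667
```

Request:
{"op": "drive_tool", "data": {
  "steps": [
    [[0, 0, 0.01], [0, 0, 0.3], -1],
    [[0, 0, 0.01], [0, 0, 0.3], -1],
    [[0, 0, 0], [0, 0, 0.2], -1],
    [[0, 0, 0], [0, 0, 0], -1]
  ]
}}

```text
clock: 25.4
ee_pos: [0.4511, -0.0071, 0.077]
orientation: [[-0.08, 0.997, 0.0], [0.997, 0.08, -0.0], [-0.0, 0.0, -1.0]]
contact_force: [-2.9, 1.1, 3.0]
width: 0.0135
gripper_force: 30.7
```

```bash
python3 st.py
```

```text
yaw 94.57 d -4.0 [ 0.4511 -0.0071  0.077 ] F [-2.9  1.1  3. ] T [0.17 0.83 0.43] 0.013467980617494787 25.4
```

Request:
{"op": "drive_tool", "data": {
  "steps": [
    [[0, 0, 0], [0, 0, 0], 1],
    [[0, 0, 0], [0, 0, 0], 1],
    [[0, 0, 0], [0, 0, 0], 1],
    [[0, 0, 0], [0, 0, 0], 1],
    [[0, 0, 0], [0, 0, 0], 1],
    [[0, 0, -0.5], [0, 0, 0], 1],
    [[0, 0, -1], [0, 0, 0], 1],
    [[0, 0, -1], [0, 0, 0], 1],
    [[0, 0, -1], [0, 0, 0], 1],
    [[0, 0, -1], [0, 0, 0], 1],
    [[0, 0, -0.5], [0, 0, 0], 1],
    [[0, 0, 0], [0, 0, 0], 1],
    [[0, 0, 0], [0, 0, 0], 1]
  ]
}}

```text
clock: 26.48
ee_pos: [0.4513, -0.0073, 0.2019]
orientation: [[-0.08, 0.997, 0.001], [0.997, 0.08, -0.0], [-0.0, 0.001, -1.0]]
contact_force: [0.1, 0.1, -0.3]
width: 0.0933
gripper_force: 0.0
```

```bash
python3 - <<'E'
from h import *
d,s=snap('wrist','w6');exec(open('st.py').read())
E
```

```text
yaw 94.61 d -4.0 [ 0.4508 -0.0073  0.2012] F [-0.2 -0.4 -0.2] T [-0.03 -0.09  0.05] 0.09386198600932862 26.5333
```

View pics/w6.png

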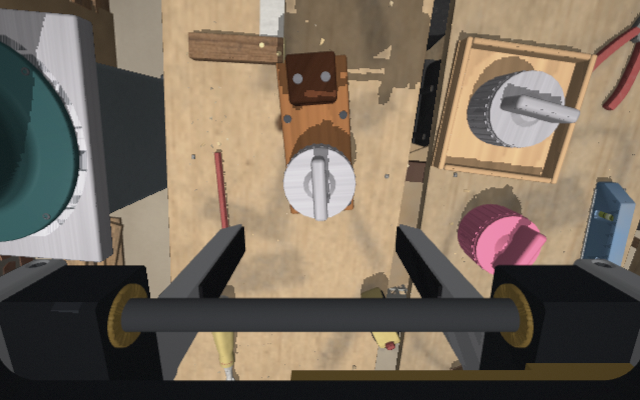

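The wing, from (318,157) to (321,217), lies in line with the base on the gauge. The other cap stands upright in the tray at (535,105), and the gripper is clear of everything.

```bash
python3 -c "
from cell import bot
print(bot.job_done())"
```

```text
the job is handed in; nothing more can be done
None
```

The job is handed in at about 27 s of the 72 s: the cap from the robot's left is screwed fully home on the gauge with its wing in line with the base, and the one from the right, which stopped short, stands upright in the tray.

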